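# Close a tray of capsules on the manual capsule filler

## Robot

A 6-joint arm with a two-finger parallel gripper is mounted at the origin on the work surface. World frame = base frame: x ahead of the robot, y to its left, z up, the work surface at z = 0. Lengths are in mm, angles in rad, forces in N, time in s.
With the tool pointing down it reaches from about 400 to 925 mm from the base axis. Payload 12.5 kg.
Tool frame: the origin (TCP) lies at the centre of the arm's flange, where the gripper is bolted on; the fingertips stand 190 mm ahead of it and the grasp point (between the pads) lies env.grip_point_offset ahead of it (env.grip_point_offset is the distance from the TCP to the grasp point, in mm); z points along the fingers, x is the direction in which the jaws open and shut, and the axes are right-handed (so a half turn about z gives the same grasp; the last joint's range is limited). The gripper opens to 95 mm and grips with 3 to 60 N. Pads are 20 mm wide; open, the fingers measure 119 mm over their backs; the gripper's body (75 mm by 180 mm) begins 59 mm behind the grasp point.
Start: joints at [-1.217, 0.491, 1.559, -0, 1.092, -0.106], TCP at [277.374, -560.079, 404.761] pointing down, gripper open.
Joint ranges: [-3.1, 3.1], [-0.84, 2.19], [0.05, 2.79], [-1.13, 4.28], [0.06, 2.93], [-2.69, 2.69]. Speed limits (rad/s): [2.22, 2.22, 2.79, 3.14, 3.14, 3.14].

## Interface

Orientations are given as [roll, pitch, yaw] about the fixed x, y, z axes, in that order (R = Rz(yaw) Ry(pitch) Rx(roll)).
In Python, from cell import state, read_camera, camera_model, job_done, env gives the robot as it stands.
- The arm moves only by the tool arm_command, never from a script. Its argument "steps" is a list of rows, each a list of 6 numbers: the shift along the tool's x, y, z in cm, then the turn, a rotation vector about the tool's x, y, z in degrees. In form: [[dx, dy, dz, rx, ry, rz], ...]. A call has 1 to 12 rows; each row is the pose to reach, as a shift and turn from the pose commanded when the call began, along the tool's axes at that moment; what a row does not reach only later rows make up. A row lasts 1/12 s, in which the tool goes at most 41.7 mm and 7.16 degrees, less where a joint would pass 70% of its speed; a pose out of reach is approached as far as the arm can. A call with a gripper value outside its range is refused whole. "jaw" is the finger opening in cm, from 0 to 9.51, set as the call begins (left out, the last holds). The fingers move at their own pace and stop on an object; the grip force is fixed at half the most. Time passes only in rows, so rows that repeat a pose let the fingers close. It gives the time, the measured TCP pose, the force and the opening at its end, in the units of the state.
- state(): the state, without advancing time (a new reading comes with each control period).
- read_camera(name): name is "scene" or "top" or "wrist"; returns the picture (420x560x3 uint8, red, green, blue); there is no depth.
- camera_model(name): a dict with "K" (3x3 intrinsics, pixels), "xyz" and "rotation" of the camera in the world. Camera axes: x right, y up, looking along -z (the intrinsics and any distortion apply to the point x, -y, -z); pixel columns grow to the right and rows downward; lengths in mm; the calibration is good to about 2 mm. The wrist camera is an equidistant fisheye: a pixel r from the principal point sees the ray r / f radians off the axis. A picture is of the moment at which its call begins: read the wrist's pose just before it. camera_model takes no time and is no camera call; for the wrist camera it gives the pose at the moment of the call.
- job_done(): hands the job in, once; it reports no verdict.
The state is a dict: "t": time; "joints": joint angles; "qvel": joint speeds; "tau": joint torques, N m; "eef_pos": TCP position; "tcp_rot": TCP orientation; "ft_force": force on the tool from outside, world axes, zero at the start; "moment": the same for the moment, N m; "opening": opening from 0.0 (shut) to 1.0 (fully open).
Only numpy, scipy, OpenCV 4.12 (cv2) and the standard library are available. Lean on these libraries where they do the work, as an engineer would, in place of code of your own. Each camera call takes 0.05 s, during which the arm holds its last target. There are 200 camera calls.

## Task

The capsule bodies are loaded, so close the batch: draw the orange spacer out from under the filler's white body plate and lay it on the bench clear of the filler. Then lift the cap plate out of the grey tray by its blue grip bar, fit it over the filler's two dowels so that it lies flat on the body plate, and press the pair fully down against the springs. Keep the cap plate level all the while so that no cap falls out, leave the jar, tub and tamper where they are, and finish while still holding the two plates pressed fully down.

Things in the scene. Friction and masses are not known exactly. Their poses are not given: they have to be found in the camera images.
- filler: fixed base of the manual capsule filler: aluminium deck 150 (x) x 200 (y) x 14 mm high, carrying two steel dowels at x = 0, y = +70 and -70 mm and a white spring-borne body plate 96 (x) x 164 (y) x 14 mm, centred, its underside 25 mm and top 39 mm above the bench when up. Origin: centre of the deck's underside, on the bench, z up; -x is the front, where the orange spacer sticks out
- body_plate_top (a point): centre of the top face of the spring-carried body plate (z up, axes as the filler's); it moves down with the plate
- body_plate (a joint): how far the body plate has been pressed down, in m: 0 = up, 0.009 = fully down on its stop. Its springs resist with 5 N at 0 (so the cap plate's weight alone does not sink it), rising evenly to 14 N at 0.009. With the spacer in place it cannot sink more than about 1.5 mm
- big_dowel_tip (a point): tip of the large dowel, 12 mm diameter, at the filler's y = +70 mm, 66 mm above the bench; the last 8 mm taper. An orange dot on each plate marks this end. The cap plate's hole for it is 13.6 mm wide
- small_dowel_tip (a point): tip of the small dowel, 8 mm diameter, at the filler's y = -70 mm, 66 mm above the bench; the last 8 mm taper. The cap plate's hole for it is 9.6 mm wide
- spacer: loose orange spacer, 60 g: flat foot 69 (x) x 60 (y) x 9.5 mm with an upright tab at its -x end, 14 (x) x 24 (y) mm, centred at x = -28 mm, top 48 mm above the underside. Origin: centre of the foot's underside, z up. Starts loosely between deck and body plate, on the deck 14 mm above the bench, axes as the filler's; comes out straight along the filler's -x, free of the plate after 50 mm
- spacer_tab (a point): centre of the top of the spacer's tab
- cap_plate: loose white plate full of green caps, about 0.25 kg, 96 (x) x 164 (y) x 16 mm; blue grip bar on top, centred, 18 (x) x 90 (y) mm, 34 mm high. Origin: centre of the plate's underside, z up. Through holes at x = 0: large at y = +70 mm (orange dot), small at y = -70 mm. Fits one way round only, its axes then parallel to the filler's
- grip_bar_top (a point): centre of the top of the cap plate's blue grip bar
- tray: fixed grey tray 185 (x) x 245 (y) mm, walls 24 mm high and 4 mm thick, floor 4 mm thick; the cap plate starts lying in it. Origin: centre of its underside
- amber_jar: bystander: amber jar, 56 mm diameter, 85 mm high, origin at the centre of its underside
- white_tub: bystander: white tub with blue cap, 60 mm diameter, 70 mm high, origin at the centre of its underside
- tamper: bystander: tamper, a steel and clear block 36 (x) x 84 (y) x 16 mm with a black handle, 38 mm high in all, origin at the centre of its underside
Mind the look-alikes: they are no part of the job. What is meant by the spacer is not green or pink, and is the smaller of those in its own colour.

How it is judged (in metres and radians):
On the way, in this order (a step that is already met when the one before it is completed fails the run):
1. the spacer is out, lying on the bench clear of the filler and let go (height (world z) of spacer below 0.045 m and linear speed of spacer below 0.05 m/s and contact force between the fingers and spacer below 0.2 N and horizontal distance between spacer and filler above 0.1 m and contact force between spacer and filler below 0.05 N), for 0.2 s.
2. the cap plate is on both dowels, lying flat on the body plate (horizontal distance between cap_plate and filler below 0.004 m and z of cap_plate in the frame of body_plate_top below 0.003 m and angle between the y axis of cap_plate and the y axis of filler, either way round below 0.04 rad and angle between cap_plate's own z axis and vertical below 0.04 rad), for 0.1 s.
At the end, for the whole second after the job is handed in: The robot holds the pair down at least 7.2 of 9 mm; the cap plate lies on the body plate on both dowels (centre within 4 mm, turn and tilt under 0.04 rad, gap under 3 mm, over 6 N on the filler); the spacer lies still on the bench, off the filler (not touching, over 100 mm from its centre) (all of step 2 and value of joint body_plate above 0.0072 m and contact force between cap_plate and filler above 6 N and contact force between any of the fingers, the arm and cap_plate above 2 N and height (world z) of spacer below 0.045 m and linear speed of spacer below 0.05 m/s and horizontal distance between spacer and filler above 0.1 m and contact force between spacer and filler below 0.05 N); the arm keeps its last pose, push and grip.
It fails at once if the cap plate is tipped by more than 0.3 rad (angle between cap_plate's own z axis and vertical above 0.3 rad).
It fails at once if a bystander is moved by more than 25 mm or knocked over (distance of any of amber_jar, white_tub, tamper from where it was at the start of the episode above 0.025 m or angle between any of amber_jar, white_tub, tamper's own z axis and vertical above 0.4 rad).
It also fails if it takes over 58 s, if anything falls off the work surface, if the arm or the gripper's body presses on something with over 40 N, if the wrist force passes 120 N, or if a joint passes its speed limit or range.

## Working session

There is one attempt and no reset: what is moved stays moved. The work goes in short steps, Python scripts to look and compute and a tool call to move; the robot and the scene stay as the last step left them, time stands still between calls to the robot, and variables do not carry over. Pictures are saved under pics/ and viewed, about 8 in all and at most 12, crops included, and the job is handed in when it is done.

Besides the shell and the picture viewer there is one more tool, called after ">>>" as name(argument=value, ...) on one line, values as JSON. arm_command: Moves the arm, as the interface text tells. Its arguments: {"type":"object","properties":{"steps":{"type":"array"},"jaw":{"type":"number"}},"required":["steps"]}

```bash
mkdir -p pics; ls
python3 - <<'E'
from cell import *
import cv2, numpy as np
s=state(); print(s); print(env.grip_point_offset)
for n in ("scene","top"):
    im=read_camera(n); cv2.imwrite(f"pics/{n}0.png",cv2.resize(im[:,:,::-1],(800,600),interpolation=cv2.INTER_CUBIC)); m=camera_model(n); print(n,m)
print(camera_model("wrist"))
E
```

```text
pics
{'t': 0.0, 'joints': array([-1.21659136e+00,  4.91563545e-01,  1.55947645e+00, -2.29458718e-05,
        1.09169625e+00, -1.05600583e-01]), 'qvel': array([-2.40266911e-03, -4.75170660e-04,  3.16990486e-04, -5.32864276e-04,
       -1.94882819e-05, -8.36078696e-04]), 'tau': array([-3.90903206e-04, -6.12630343e+01, -2.58182824e+01,  6.91163982e-02,
        4.80283226e-02, -3.14533713e-05]), 'eef_pos': array([ 277.36311727, -560.03949118,  404.14985099]), 'tcp_rot': array([-3.14149235e+00,  1.13936647e-03, -1.11098013e+00]), 'ft_force': array([-0.30538301, -0.19141938,  0.28875531]), 'moment': array([0.00866175, 0.03701569, 0.01957926]), 'opening': 1.0040044233310828}
171.3
scene {'K': array([[511.7979472 ,   0.        , 278.79488828],
       [  0.        , 511.7979472 , 210.87536293],
       [  0.        ,   0.        ,   1.        ]]), 'xyz': array([1323.45783873, -256.09334371, 1016.5930719 ]), 'rotation': array([0.73354284, 0.00465955, 1.2062817 ])}
top {'K': array([[515.776713  ,   0.        , 282.47802428],
       [  0.        , 515.776713  , 210.73118925],
       [  0.        ,   0.        ,   1.        ]]), 'xyz': array([ 360.61492716,   28.28077237, 1451.02623018]), 'rotation': array([ 0.11550341,  0.01446711, -1.54217573])}
{'K': array([[325.1922621 ,   0.        , 284.72728365],
       [  0.        , 325.1922621 , 205.80000474],
       [  0.        ,   0.        ,   1.        ]]), 'xyz': array([ 338.56658337, -529.76569412,  383.78957472]), 'rotation': array([-2.45899476e-01,  3.44074503e-04, -1.11039745e+00])}
```

View pics/scene0.png

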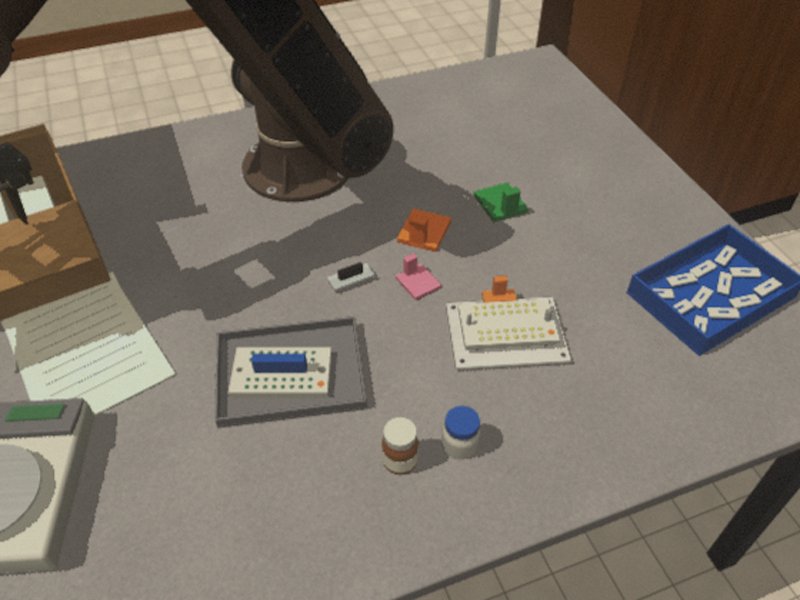

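View pics/top0.png

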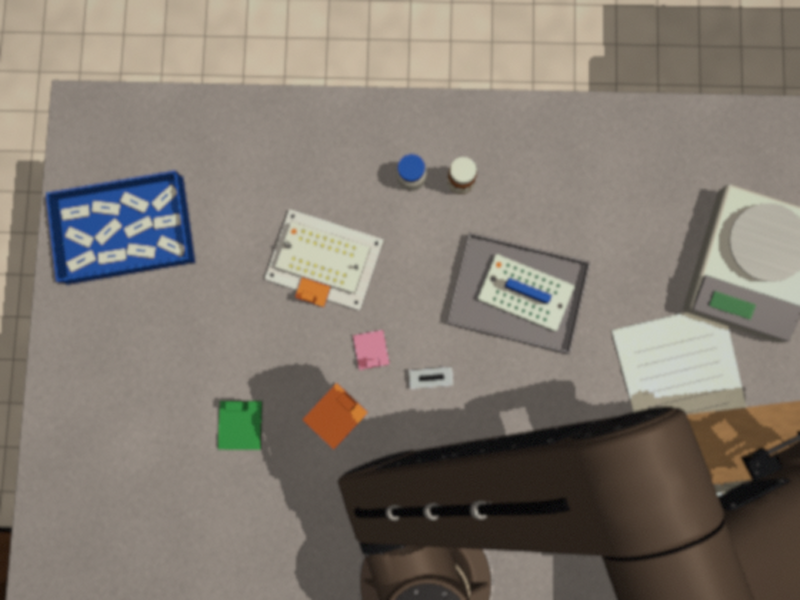

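The scene picture shows the filler at about (510,330), with the small orange spacer's tab towards the robot. The tray is at (293,370). The larger loose orange spacer is at (423,230), and the green and pink ones are decoys. In the top picture the filler centre is about (325,258) with the tab at (310,297), and the cap plate's bar is at (527,290).

```bash
cat > h.py <<'E'
from cell import *
import cv2, numpy as np
from scipy.spatial.transform import Rotation as R
def ray(m,uv,fish=False):
    K=m["K"]; x=(uv[0]-K[0,2])/K[0,0]; y=(uv[1]-K[1,2])/K[1,1]
    if fish:
        r=np.hypot(x,y); d=np.array([x/r*np.sin(r),-y/r*np.sin(r),-np.cos(r)])
    else: d=np.array([x,-y,-1.])
    return R.from_euler("xyz",m["rotation"]).as_matrix()@d
def atz(m,uv,z,fish=False):
    d=ray(m,uv,fish); return m["xyz"]+d*(z-m["xyz"][2])/d[2]
def proj(m,P,fish=False):
    p=R.from_euler("xyz",m["rotation"]).as_matrix().T@(np.asarray(P,float)-m["xyz"]); x,y,z=p[0],-p[1],-p[2]
    if fish:
        r=np.hypot(x,y); th=np.arctan2(r,z); q=np.array([x,y])/r*th
    else: q=np.array([x,y])/z
    return q*m["K"][0,0]+m["K"][:2,2]
def tri(ms):  # [(m,uv,fish)]
    A=np.zeros((3,3));b=np.zeros(3)
    for m,uv,f in ms:
        d=ray(m,uv,f);d/=np.linalg.norm(d);P=np.eye(3)-np.outer(d,d);A+=P;b+=P@m["xyz"]
    return np.linalg.solve(A,b)
def move(xyz,rpy):  # row (cm, deg) from present commanded ~ measured pose
    s=state(); R0=R.from_euler("xyz",s["tcp_rot"]); d=R0.inv().apply(np.array(xyz)-s["eef_pos"])/10
    rv=(R0.inv()*R.from_euler("xyz",rpy)).as_rotvec(degrees=True)
    return np.round(np.r_[d,rv],2)
E
python3 - <<'E'
from h import *
t=camera_model("top");sc=camera_model("scene");k=.7
g=lambda u,v,z:atz(t,(u*k,v*k),z).round(0)
print("deck",[g(*p,14) for p in((289,211),(382,240),(361,307),(266,277))])
print("tab",g(308,300,62)); print("plate",[g(*p,20) for p in((496,256),(575,278),(555,329),(478,303))])
print("bar ends",g(503,282,54),g(551,299,54))
print("tray",[g(*p,24) for p in((469,235),(588,264),(568,351),(444,322))])
for n,p,z in(("jar",(463,168),85),("tub",(411,166),70),("tamper",(431,377),20),("orange2",(330,418),10),("pink",(370,350),10),("green",(240,427),10)): print(n,g(*p,z))
E
```

```text
deck [array([701., 288.,  14.]), array([647., 100.,  14.]), array([513., 137.,  14.]), array([567., 327.,  14.])]
tab [518. 235.  62.]
plate [array([ 620., -125.,   20.]), array([ 580., -280.,   20.]), array([ 479., -242.,   20.]), array([526., -92.,  20.])]
bar ends [ 564. -136.   54.] [ 534. -227.   54.]
tray [array([660., -71.,  24.]), array([ 608., -305.,   24.]), array([ 437., -266.,   24.]), array([487., -26.,  24.])]
jar [776. -53.  85.]
tub [783.  46.  70.]
tamper [380.  -4.  20.]
orange2 [295. 190.  10.]
pink [429. 117.  10.]
green [273. 364.  10.]
```

Run:
```python
from h import *
print(move((535,-178,380),(np.pi,0,-.26)))
```

```text
[-2.280e+01 -4.004e+01  2.450e+00 -3.000e-02  5.000e-02 -4.876e+01]
```

>>> arm_command(steps=[[-22.8,-40.0,2.4,0,0,-48.8],[-22.8,-40.0,2.4,0,0,-48.8],[-22.8,-40.0,2.4,0,0,-48.8],[-22.8,-40.0,2.4,0,0,-48.8],[-22.8,-40.0,2.4,0,0,-48.8],[-22.8,-40.0,2.4,0,0,-48.8],[-22.8,-40.0,2.4,0,0,-48.8],[-22.8,-40.0,2.4,0,0,-48.8],[-22.8,-40.0,2.4,0,0,-48.8],[-22.8,-40.0,2.4,0,0,-48.8],[-22.8,-40.0,2.4,0,0,-48.8],[-22.8,-40.0,2.4,0,0,-48.8]])

```text
t: 1.1
eef_pos: [537.1, -173.4, 380.2]
tcp_rot: [-3.141, 0.0, -0.255]
ft_force: [-0.7, -0.5, 0.0]
opening: 0.998
```

>>> arm_command(steps=[[0,0,0,0,0,0],[0,0,0,0,0,0]])

```text
t: 1.27
eef_pos: [534.5, -178.3, 380.5]
tcp_rot: [3.141, 0.001, -0.258]
ft_force: [-0.0, 0.0, 0.0]
opening: 1.001
```

Run:
```python
from h import *
s=state();print(s["t"],s["eef_pos"],s["tcp_rot"],abs(s["qvel"]).max(),s["ft_force"])
m=camera_model("wrist");im=read_camera("wrist");np.save("w1.npy",m,allow_pickle=True)
cv2.imwrite("pics/w1.png",cv2.resize(im[:,:,::-1],(800,600),interpolation=cv2.INTER_CUBIC))
print(move((549,229,370),(np.pi,0,1.29)))
```

```text
1.2667 [ 534.54621881 -178.25327259  380.46988322] [ 3.14139478e+00  6.43883312e-04 -2.58261051e-01] 0.032111214527301465 [-0.01459149  0.00382346  0.04883974]
[-9.050e+00 -3.980e+01  1.050e+00 -1.000e-02  3.000e-02 -8.879e+01]
```

View pics/w1.png

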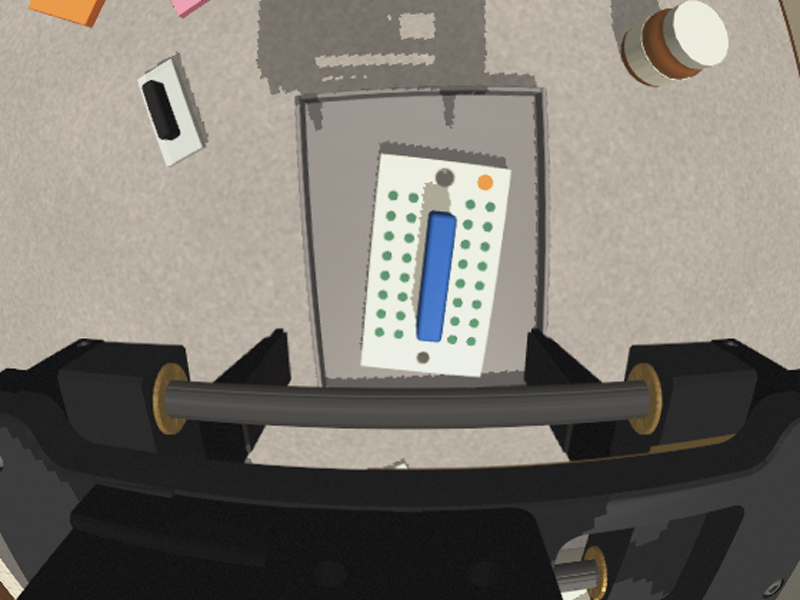

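The wrist picture shows the cap plate with corners at about (379,153), (511,169), (481,377) and (361,365). Its holes are at (445,177) and (423,357), with the orange dot at the far (+y) end.

```bash
cat >> h.py <<'E'
from scipy.optimize import least_squares
def fit(obs,x0):  # obs: [(m,fish,local xyz,uv)]; pose x,y,yaw ; z in local
    def f(p):
        c,s=np.cos(p[2]),np.sin(p[2])
        return np.concatenate([proj(m,(p[0]+c*l[0]-s*l[1],p[1]+s*l[0]+c*l[1],l[2]),fi)-np.array(uv) for m,fi,l,uv in obs])
    r=least_squares(f,x0,x_scale=(100,100,1)); return r.x,r.fun.reshape(-1,2)
E
python3 - <<'E'
from h import *
m=np.load("w1.npy",allow_pickle=True).item();k=.7
L=[(-48,82,20),(48,82,20),(48,-82,20),(-48,-82,20),(0,70,20),(0,-70,20)]
U=[(379,153),(511,169),(481,377),(361,365),(445,177),(423,357)]
x,r=fit([(m,True,l,(u*k,v*k)) for l,(u,v) in zip(L,U)],(555,-185,-.26));print(x.round(3),r.round(1).tolist())
E
```

```text
[ 5.54331e+02 -1.82667e+02 -3.61000e-01] [[0.9, 0.3], [-0.3, -0.0], [-0.4, -0.6], [0.2, 0.2], [-0.4, -0.2], [0.0, 0.2]]
```

>>> arm_command(steps=[[-9.0,-39.8,1.0,0,0,-88.8],[-9.0,-39.8,1.0,0,0,-88.8],[-9.0,-39.8,1.0,0,0,-88.8],[-9.0,-39.8,1.0,0,0,-88.8],[-9.0,-39.8,1.0,0,0,-88.8],[-9.0,-39.8,1.0,0,0,-88.8],[-9.0,-39.8,1.0,0,0,-88.8],[-9.0,-39.8,1.0,0,0,-88.8],[-9.0,-39.8,1.0,0,0,-88.8],[-9.0,-39.8,1.0,0,0,-88.8],[-9.0,-39.8,1.0,0,0,-88.8],[-9.0,-39.8,1.0,0,0,-88.8]])

```text
t: 2.32
eef_pos: [549.9, 229.8, 370.5]
tcp_rot: [-3.141, 0.0, 1.248]
ft_force: [-0.2, 0.0, 0.0]
opening: 0.999
```

>>> arm_command(steps=[[0,0,0,0,0,0],[0,0,0,0,0,0],[0,0,0,0,0,0]])

```text
t: 2.57
eef_pos: [550.0, 228.3, 370.8]
tcp_rot: [3.141, 0.0, 1.235]
ft_force: [0.9, -0.2, -0.6]
opening: 0.996
```

Run:
```python
from h import *
s=state();print(s["t"],s["eef_pos"],s["tcp_rot"],abs(s["qvel"]).max(),s["ft_force"])
m=camera_model("wrist");im=read_camera("wrist");np.save("w2.npy",m,allow_pickle=True)
cv2.imwrite("pics/w2.png",cv2.resize(im[:,:,::-1],(800,600),interpolation=cv2.INTER_CUBIC))
```

```text
2.5667 [550.0311086  228.2819707  370.79751994] [3.14147670e+00 7.20573474e-05 1.23466395e+00] 0.009445180143478322 [ 0.94579871 -0.18383257 -0.59802568]
```

View pics/w2.png

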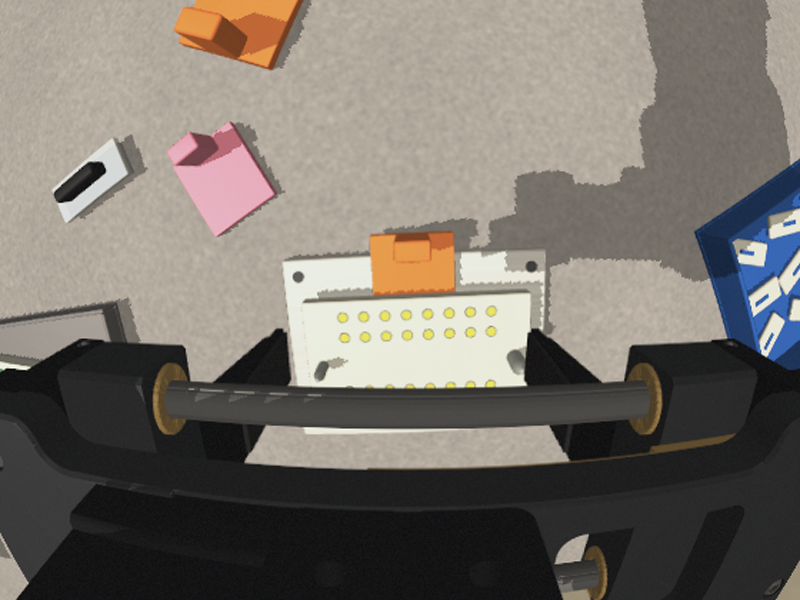

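The wrist picture shows the filler deck's front corners at about (283,262) and (546,251). The spacer foot spans columns 370–455 with its tab top at (412,247), and the dowels are near (321,370) and (515,362). I'll enlarge this area.

Run:
```python
import cv2
im=cv2.imread("pics/w2.png");c=im[220:445,275:560]
cv2.imwrite("pics/w2c.png",cv2.resize(c,None,fx=2.6,fy=2.6,interpolation=cv2.INTER_CUBIC))
```

```text
(no output)
```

View pics/w2c.png

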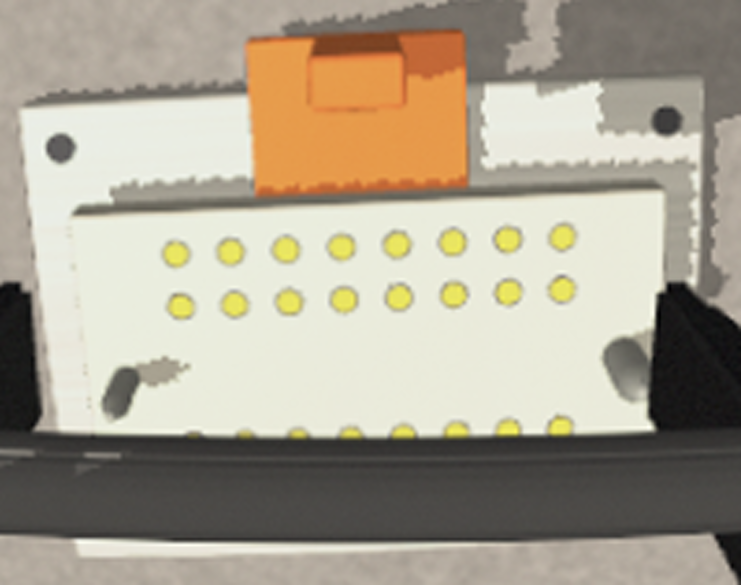

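Run:
```python
from h import *
m=np.load("w2.npy",allow_pickle=True).item()
c=lambda p:((275+p[0]/2.6)*.7,(220+p[1]/2.6)*.7)
L=[(-75,-100,14),(-75,100,14),(-48,-82,39),(-48,82,39),(0,-70,66),(0,70,66)]
U=[(22,108),(702,78),(75,212),(663,188),(115,405),(632,385)]
for sel in (range(4),range(6)):
    x,r=fit([(m,True,L[i],c(U[i])) for i in sel],(607,213,-.28));print(x.round(3),r.round(1).tolist())
F=x
L=[(-35,12,62),(-35,-12,62),(-21,12,62),(-21,-12,62),(-34.5,-30,23.5),(-34.5,30,23.5)]
U=[(402,52),(314,53),(405,108),(308,106),(247,40),(464,32)]
x,r=fit([(m,True,l,c(u)) for l,u in zip(L,U)],(560,225,-.28));print("spacer",x.round(3),r.round(1).tolist())
d=x[:2]-F[:2];print("in filler",R.from_euler("z",-F[2]).apply(np.r_[d,0]))
tab=x[:2]+28*np.array([-np.cos(x[2]),-np.sin(x[2])]);print("tab",tab)
# check filler with the top & scene views
t=camera_model("top")
for P in ((-75,100),(75,100),(75,-100),(-75,-100)):
    q=R.from_euler("z",F[2]).apply(np.r_[P,0])+np.r_[F[:2],14];print(proj(t,q)/.7)
```

```text
[ 6.11009e+02  2.16808e+02 -2.91000e-01] [[-1.1, -0.7], [1.5, -0.5], [-2.0, 1.0], [1.7, 0.5]]
[ 6.09905e+02  2.16648e+02 -2.94000e-01] [[-1.4, -1.8], [1.3, -1.2], [-2.4, -0.2], [1.4, -0.2], [-1.8, 2.3], [3.0, 1.8]]
spacer [ 5.55858e+02  2.30672e+02 -3.14000e-01] [[1.3, -0.4], [-1.9, -0.1], [0.7, -0.1], [0.1, 1.0], [-0.5, -0.7], [0.3, 0.3]]
in filler [-55.79271943  -2.24162622   0.        ]
tab [529.22874557 239.32699754]
[262.41020164 276.9479105 ]
[287.72035009 206.43620684]
[382.50520285 237.37430198]
[358.04907643 308.71126142]
```

Run:
```python
from h import *
print(move((529.3,239.3,221.5),(np.pi,0,np.pi/2-.305)))
```

```text
[ 3.500e-01 -2.320e+00  1.493e+01  1.000e-02  0.000e+00 -1.730e+00]
```

>>> arm_command(steps=[[0.35,-2.3,2,0,0,-1.7],[0.35,-2.3,5,0,0,-1.7],[0.35,-2.3,8,0,0,-1.7],[0.35,-2.3,11,0,0,-1.7],[0.35,-2.3,13,0,0,-1.7],[0.35,-2.3,14.4,0,0,-1.7],[0.35,-2.3,14.9,0,0,-1.7],[0.35,-2.3,14.9,0,0,-1.7],[0.35,-2.3,14.9,0,0,-1.7]], jaw=5.5)

```text
t: 3.37
eef_pos: [529.4, 240.0, 222.3]
tcp_rot: [3.141, -0.0, 1.269]
ft_force: [0.4, 0.7, 0.8]
opening: 0.582
```

Run:
```python
from h import *
s=state();print(s["t"],s["eef_pos"],s["tcp_rot"],s["ft_force"],s["opening"]*95.1)
im=read_camera("scene")[170:290,270:430];cv2.imwrite("pics/s2.png",cv2.resize(im[:,:,::-1],None,fx=4.5,fy=4.5,interpolation=cv2.INTER_CUBIC))
```

```text
3.3667 [529.4214674  240.00383702 222.30216677] [ 3.14106473e+00 -2.51354765e-04  1.26887730e+00] [0.37385938 0.66598065 0.77264608] 55.33997525206084
```

View pics/s2.png

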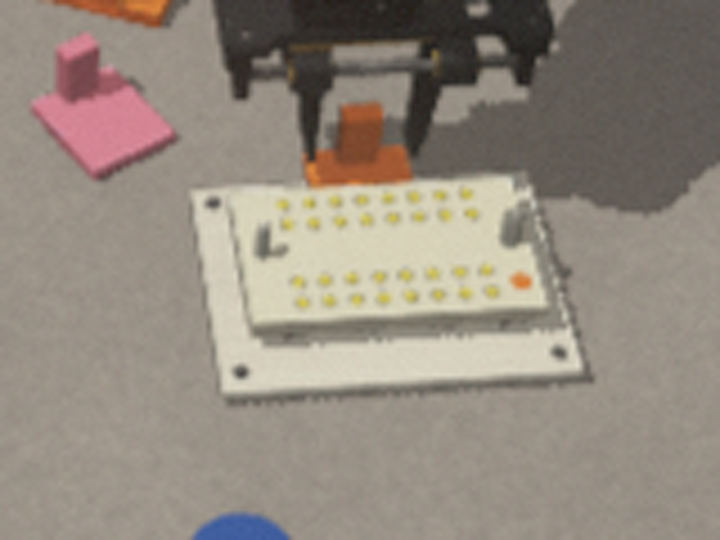

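The scene crop shows the orange tab at (360,130), centred between the open fingers at (312,120) and (418,110). I'll close on it and draw it out.

>>> arm_command(steps=[[0,0,0,0,0,0],[0,0,0,0,0,0],[0,0,0,0,0,0],[0,0,0,0,0,0],[0,0,0,0,0,0]], jaw=1.5)

```text
t: 3.83
eef_pos: [529.1, 240.3, 222.0]
tcp_rot: [3.141, -0.0, 1.27]
ft_force: [0.4, -0.2, -0.0]
opening: 0.282
```

>>> arm_command(steps=[[0,-0.5,0,0,0,0],[0,-1.2,0,0,0,0],[0,-2.2,0,0,0,0],[0,-3.4,0,0,0,0],[0,-4.8,0,0,0,0],[0,-6.2,-0.1,0,0,0],[0,-7.5,-0.3,0,0,0],[0,-8.5,-0.3,0,0,0],[0,-9,-0.3,0,0,0],[0,-9,-0.3,0,0,0]])

```text
t: 4.67
eef_pos: [442.0, 267.4, 224.8]
tcp_rot: [-3.141, 0.0, 1.271]
ft_force: [0.5, 0.9, -0.5]
opening: 0.25
```

>>> arm_command(steps=[[0,0,0.7,0,0,0],[0,0,1.3,0,0,0],[0,0,1.6,0,0,0],[0,0,1.7,0,0,0],[0,0,1.7,0,0,0],[0,0,1.7,0,0,0]])

```text
t: 5.17
eef_pos: [443.4, 266.6, 207.7]
tcp_rot: [-3.141, 0.0, 1.27]
ft_force: [-2.3, -0.3, 8.9]
opening: 0.253
```

>>> arm_command(steps=[[0,0,0,0,0,0],[0,0,0,0,0,0],[0,0,0,0,0,0],[0,0,0,0,0,0]], jaw=5.5)

```text
t: 5.5
eef_pos: [443.3, 266.8, 207.4]
tcp_rot: [-3.141, 0.0, 1.27]
ft_force: [0.0, 0.3, 0.1]
opening: 0.476
```

Run:
```python
from h import *
# next: straight up, then a viewing pose: camera (about 68 mm in tool -y of TCP) nearly above the filler, yaw of the final fit
yaw=-.294
ty=np.array([np.sin(yaw),-np.cos(yaw)])
print(state()["eef_pos"],state()["ft_force"]); print(move((575,150,400),(np.pi,0,yaw)))
```

```text
[443.27038011 266.82939934 207.40095432] [0.02480676 0.31445068 0.06664028]
[-7.260e+00  1.604e+01 -1.926e+01  0.000e+00  2.000e-02  8.962e+01]
```

>>> arm_command(steps=[[0,0,-2,0,0,0],[0,0,-6,0,0,0],[0,0,-10,0,0,0],[0,0,-14,0,0,0],[0,0,-18,0,0,0],[0,0,-20,0,0,0],[0,0,-20,0,0,0]])

```text
t: 6.08
eef_pos: [443.2, 267.0, 412.2]
tcp_rot: [3.136, -0.005, 1.271]
ft_force: [1.0, -0.3, -0.2]
opening: 0.58
```

Run:
```python
from h import *
print(move((592,165,425),(np.pi,0,-.294)))
```

```text
[-5.340e+00  1.724e+01 -1.210e+00  4.000e-02 -4.800e-01  8.964e+01]
```

>>> arm_command(steps=[[-5.3,17.2,-1.2,0,0,84],[-5.3,17.2,-1.2,0,0,84],[-5.3,17.2,-1.2,0,0,84],[-5.3,17.2,-1.2,0,0,84],[-5.3,17.2,-1.2,0,0,84],[-5.3,17.2,-1.2,0,0,84],[-5.3,17.2,-1.2,0,0,84],[-5.3,17.2,-1.2,0,0,84],[-5.3,17.2,-1.2,0,0,84],[-5.3,17.2,-1.2,0,0,84],[-5.3,17.2,-1.2,0,0,84],[-5.3,17.2,-1.2,0,0,84]])

```text
t: 7.08
eef_pos: [591.8, 165.3, 418.3]
tcp_rot: [3.141, 0.002, -0.202]
ft_force: [-0.4, -0.4, 0.1]
opening: 0.581
```

>>> arm_command(steps=[[0,0,0,0,0,5.7],[0,0,0,0,0,5.7],[0,0,0,0,0,5.7],[0,0,0,0,0,5.7]])

```text
t: 7.42
eef_pos: [591.8, 165.4, 419.1]
tcp_rot: [3.141, 0.001, -0.292]
ft_force: [0.3, -1.2, 0.3]
opening: 0.579
```

Run:
```python
from h import *
s=state();print(s["t"],s["eef_pos"],s["tcp_rot"],abs(s["qvel"]).max(),s["ft_force"])
m=camera_model("wrist");im=read_camera("wrist");np.save("w3.npy",m,allow_pickle=True)
cv2.imwrite("pics/w3full.png",im[:,:,::-1])
cv2.imwrite("pics/w3.png",cv2.resize(im[20:290,100:460,::-1],None,fx=2.2,fy=2.2,interpolation=cv2.INTER_CUBIC))
```

```text
7.4167 [591.77216453 165.36760798 419.06490542] [ 3.14108975e+00  7.41267723e-04 -2.92014277e-01] 0.008351224467497295 [ 0.34194978 -1.15435086  0.25282231]
```

View pics/w3.png

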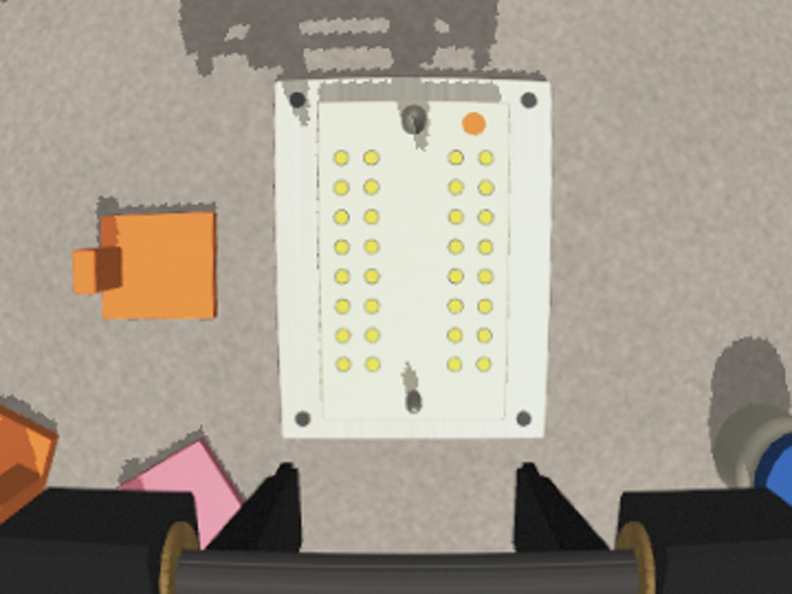

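The wrist picture shows the spacer out on the bench at (158,265), with a clear gap to the deck. The deck corners are at (276,84), (551,83), (545,437) and (283,437), and the dowels are at (414,120) and (414,402).

Run:
```python
from h import *
m=np.load("w3.npy",allow_pickle=True).item()
c=lambda p:(100+p[0]/2.2,20+p[1]/2.2)
L=[(-75,100,14),(75,100,14),(75,-100,14),(-75,-100,14),(-48,82,39),(48,82,39),(48,-82,39),(-48,-82,39)]
U=[(276,83),(551,83),(545,437),(283,437),(318,102),(509,102),(506,418),(323,418)]
for dz in (0,3,6):
  m2=dict(m);m2["xyz"]=m["xyz"]+[0,0,dz]
  F,r=fit([(m2,True,l,c(u)) for l,u in zip(L,U)],(607,213,-.28));print(dz,F.round(4),r.round(1).tolist())
  for y in (70,-70):
    for z in (39,66):
      q=R.from_euler("z",F[2]).apply(np.r_[0,y,0])+np.r_[F[:2],z];p=proj(m2,q,True);print(y,z,((p-[100,20])*2.2).round(1))
L=[(34.5,30,9.5),(34.5,-30,9.5),(-34.5,30,9.5),(-34.5,-30,9.5)];U=[(215,211),(216,318),(101,216),(103,319)]
x,r=fit([(m,True,l,c(u)) for l,u in zip(L,U)],(470,260,-.28));print("spacer",x,np.hypot(*(x-F)[:2]),r.round(1).tolist())
```

```text
0 [ 6.111518e+02  2.154696e+02 -2.887000e-01] [[-1.0, -1.4], [0.8, -1.4], [0.5, 0.7], [-0.6, 1.1], [-0.1, -0.3], [0.6, -0.2], [0.1, 0.7], [-0.1, 1.0]]
70 39 [414.2 122.8]
70 66 [414.8 114.1]
-70 39 [414.6 397.4]
-70 66 [415.2 410.4]
3 [ 6.111511e+02  2.153685e+02 -2.887000e-01] [[-0.6, -0.9], [0.3, -0.8], [0.0, 0.1], [-0.2, 0.5], [0.2, 0.3], [0.2, 0.3], [-0.3, 0.1], [0.2, 0.4]]
70 39 [414.2 123.9]
70 66 [414.8 115.3]
-70 39 [414.6 396.3]
-70 66 [415.2 409. ]
6 [ 6.111504e+02  2.152670e+02 -2.887000e-01] [[-0.1, -0.3], [-0.2, -0.3], [-0.4, -0.5], [0.2, -0.1], [0.6, 0.8], [-0.1, 0.8], [-0.6, -0.5], [0.5, -0.2]]
70 39 [414.2 124.9]
70 66 [414.8 116.6]
-70 39 [414.6 395.2]
-70 66 [415.2 407.7]
spacer [ 4.72491581e+02  2.56552953e+02 -3.13464168e-01] 144.6747798727254 [[-0.1, -0.0], [-0.2, 0.1], [0.1, -0.1], [0.3, 0.0]]
```

Run:
```python
from h import *
print(move((554.3,-182.7,340),(np.pi,0,-.361)))
```

```text
[6.450e+00 3.441e+01 7.930e+00 2.000e-02 2.000e-02 3.920e+00]
```

>>> arm_command(steps=[[6.45,34.4,7.9,0,0,3.9],[6.45,34.4,7.9,0,0,3.9],[6.45,34.4,7.9,0,0,3.9],[6.45,34.4,7.9,0,0,3.9],[6.45,34.4,7.9,0,0,3.9],[6.45,34.4,7.9,0,0,3.9],[6.45,34.4,7.9,0,0,3.9],[6.45,34.4,7.9,0,0,3.9],[6.45,34.4,7.9,0,0,3.9],[6.45,34.4,7.9,0,0,3.9],[6.45,34.4,7.9,0,0,3.9],[6.45,34.4,7.9,0,0,3.9]], jaw=5)

```text
t: 8.47
eef_pos: [553.4, -182.1, 340.7]
tcp_rot: [-3.141, 0.0, -0.362]
ft_force: [0.3, 0.3, -0.1]
opening: 0.523
```

Run:
```python
from h import *
s=state();print(s["t"],s["eef_pos"],s["tcp_rot"],abs(s["qvel"]).max())
m=camera_model("wrist");im=read_camera("wrist");np.save("w4.npy",m,allow_pickle=True)
cv2.imwrite("pics/w4.png",cv2.resize(im[20:290,100:460,::-1],None,fx=2.2,fy=2.2,interpolation=cv2.INTER_CUBIC))
print(move((554.3,-182.7,213),(np.pi,0,-.361)))
```

```text
8.4667 [ 553.38902952 -182.12124252  340.74446939] [-3.14147481e+00  1.07513587e-04 -3.62433124e-01] 0.02067287411223815
[ 1.10e-01  7.00e-02  1.28e+01 -0.00e+00 -1.00e-02 -4.00e-02]
```

View pics/w4.png

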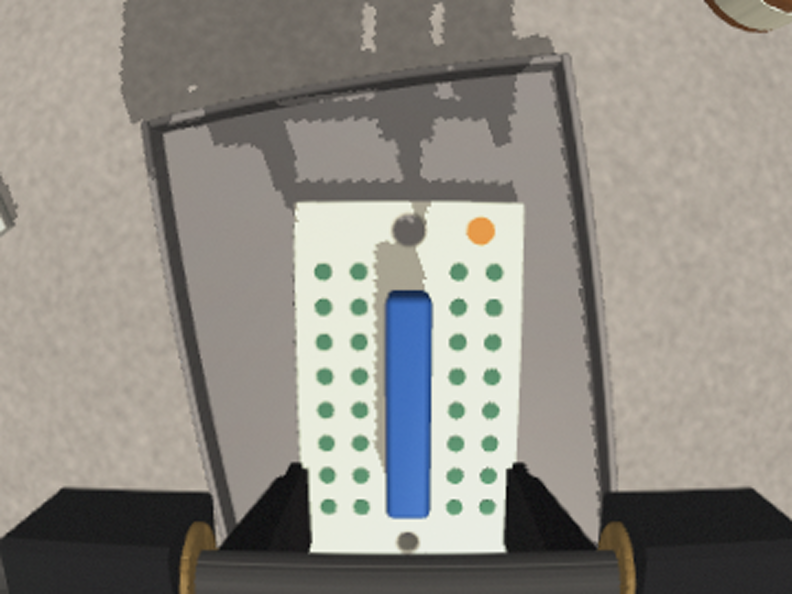

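The wrist picture shows the cap plate square to the gripper, with corners at (294,203) and (524,203). The holes are at (408,230) and (408,541), and the bar is at column 408.

Run:
```python
from h import *
m=np.load("w4.npy",allow_pickle=True).item()
c=lambda p:(100+p[0]/2.2,20+p[1]/2.2)
L=[(-48,82,20),(48,82,20),(0,70,20),(0,-70,20),(-48,-82,20),(48,-82,20)];U=[(294,203),(524,203),(408,230),(408,541),(311,552),(505,552)]
for n in (4,6):
    x,r=fit([(m,True,l,c(u)) for l,u in list(zip(L,U))[:n]],(555,-185,-.36));print(x,r.round(1).tolist())
print(move((x[0],x[1],213),(np.pi,0,x[2])))
```

```text
[ 5.54288183e+02 -1.83028509e+02 -3.63010563e-01] [[-0.1, -0.2], [-0.2, -0.0], [0.3, -0.2], [0.0, 0.5]]
[ 5.54868237e+02 -1.81508382e+02 -3.62975579e-01] [[-0.1, -1.9], [-0.2, -1.8], [0.3, -2.0], [0.0, -0.9], [-2.5, 4.2], [2.5, 4.2]]
[ 1.20e-01 -6.00e-02  1.28e+01 -0.00e+00 -1.00e-02  7.00e-02]
```

>>> arm_command(steps=[[0.1,0.1,3,0,0,0],[0.1,0.1,6.5,0,0,0],[0.1,0.1,9.5,0,0,0],[0.1,0.1,11.5,0,0,0],[0.1,0.1,12.5,0,0,0],[0.1,0.1,12.75,0,0,0],[0.1,0.1,12.75,0,0,0],[0.1,0.1,12.75,0,0,0]])

```text
t: 9.18
eef_pos: [554.4, -183.5, 214.5]
tcp_rot: [3.141, -0.002, -0.362]
ft_force: [-0.3, 0.0, -0.6]
opening: 0.528
```

>>> arm_command(steps=[[0,0,0,0,0,0],[0,0,0,0,0,0],[0,0,0,0,0,0],[0,0,0,0,0,0],[0,0,0,0,0,0],[0,0,0,0,0,0]], jaw=1)

```text
t: 9.68
eef_pos: [553.9, -183.8, 213.5]
tcp_rot: [3.141, -0.0, -0.363]
ft_force: [-1.5, 0.7, 3.3]
opening: 0.187
```

>>> arm_command(steps=[[0,0,-0.3,0,0,0],[0,0,-0.8,0,0,0],[0,0,-2,0,0,0],[0,0,-4,0,0,0],[0,0,-6,0,0,0],[0,0,-8,0,0,0],[0,0,-9.5,0,0,0],[0,0,-10,0,0,0],[0,0,-10,0,0,0]])

```text
t: 10.43
eef_pos: [553.9, -183.8, 315.0]
tcp_rot: [3.141, -0.003, -0.363]
ft_force: [0.2, -0.5, -3.9]
opening: 0.188
```

Run:
```python
from h import *
s=state();print(s["t"],s["eef_pos"],s["tcp_rot"],s["ft_force"],s["moment"],s["opening"]*95.1)
m=camera_model("wrist");im=read_camera("wrist");np.save("w5.npy",m,allow_pickle=True)
cv2.imwrite("pics/w5.png",cv2.resize(im[100:370,100:460,::-1],None,fx=2.2,fy=2.2,interpolation=cv2.INTER_CUBIC))
print(move((611.2,215.4,313),(np.pi,0,-.2887)))
```

```text
10.4333 [ 553.92322502 -183.75520635  314.98127879] [ 3.14133225e+00 -2.74479204e-03 -3.63180087e-01] [ 0.1599259  -0.50659583 -3.88471213] [ 0.03169509 -0.10561406  0.00993851] 17.879073016413003
[-8.810e+00 -3.935e+01  6.000e-02  1.000e-02 -6.000e-02 -4.270e+00]
```

View pics/w5.png

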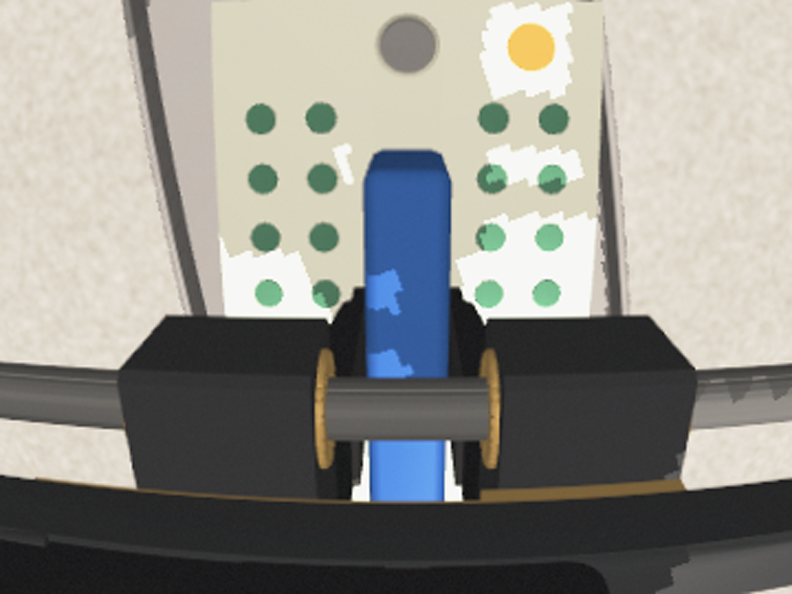

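Held: the opening is 17.9 mm, which matches the bar. The big hole is at (408,45) and the visible corners are at about (212,3) and (604,0).

Run:
```python
from h import *
m=np.load("w5.npy",allow_pickle=True).item();s=state()
R0=R.from_euler("xyz",s["tcp_rot"])
for p,z in(((408,45),121.5),((408,160),155.5)):
    q=atz(m,(100+p[0]/2.2,100+p[1]/2.2),z,True);print(R0.inv().apply(q-s["eef_pos"]))
# same method on w4/w3 predictions: tool-frame error of hole before grasp -> expected y
print("expected hole: x 0, y -70 +/- grasp offset")
```

```text
[  1.04573304 -70.98029605 192.23000149]
[  0.89256139 -47.95627092 158.23275707]
expected hole: x 0, y -70 +/- grasp offset
```

Run:
```python
from h import *
d=move((610.4,214.6,315),(np.pi,0,-.2887));print(d)
f=np.array([.025,.08,.155,.245,.335,.425,.515,.605,.695,.785,.865,.93])
print(np.round(np.outer(f,d),1).tolist())
```

```text
[-8.860e+00 -3.924e+01 -1.400e-01  1.000e-02 -6.000e-02 -4.270e+00]
[[-0.2, -1.0, -0.0, 0.0, -0.0, -0.1], [-0.7, -3.1, -0.0, 0.0, -0.0, -0.3], [-1.4, -6.1, -0.0, 0.0, -0.0, -0.7], [-2.2, -9.6, -0.0, 0.0, -0.0, -1.0], [-3.0, -13.1, -0.0, 0.0, -0.0, -1.4], [-3.8, -16.7, -0.1, 0.0, -0.0, -1.8], [-4.6, -20.2, -0.1, 0.0, -0.0, -2.2], [-5.4, -23.7, -0.1, 0.0, -0.0, -2.6], [-6.2, -27.3, -0.1, 0.0, -0.0, -3.0], [-7.0, -30.8, -0.1, 0.0, -0.0, -3.4], [-7.7, -33.9, -0.1, 0.0, -0.1, -3.7], [-8.2, -36.5, -0.1, 0.0, -0.1, -4.0]]
```

>>> arm_command(steps=[[-0.2,-1.0,0,0,0,-0.1],[-0.7,-3.1,0,0,0,-0.3],[-1.4,-6.1,0,0,0,-0.7],[-2.2,-9.6,0,0,0,-1.0],[-3.0,-13.1,0,0,0,-1.4],[-3.8,-16.7,0,0,0,-1.8],[-4.6,-20.2,0,0,0,-2.2],[-5.4,-23.7,0,0,0,-2.6],[-6.2,-27.3,0,0,0,-3.0],[-7.0,-30.8,0,0,0,-3.4],[-7.7,-33.9,0,0,0,-3.7],[-8.2,-36.5,0,0,0,-4.0]])

```text
t: 11.48
eef_pos: [606.4, 189.6, 311.8]
tcp_rot: [3.141, 0.002, -0.292]
ft_force: [0.4, 0.3, -3.5]
opening: 0.186
```

Run:
```python
from h import *
print(state()["eef_pos"],move((610.4,214.6,315),(np.pi,0,-.2887)))
```

```text
[606.41792923 189.63654374 311.80293004] [-0.34 -2.51 -0.32  0.05  0.12 -0.18]
```

>>> arm_command(steps=[[-0.25,-1.5,0,0,0,-0.2],[-0.3,-2.2,0,0,0,-0.2],[-0.35,-2.5,0.5,0,0,-0.2],[-0.35,-2.5,1.2,0,0,-0.2],[-0.35,-2.5,1.8,0,0,-0.2],[-0.35,-2.5,2.2,0,0,-0.2],[-0.35,-2.5,2.4,0,0,-0.2],[-0.35,-2.5,2.4,0,0,-0.2],[-0.35,-2.5,2.4,0,0,-0.2],[-0.35,-2.5,2.4,0,0,-0.2]])

```text
t: 12.32
eef_pos: [611.0, 211.2, 289.5]
tcp_rot: [-3.141, -0.0, -0.29]
ft_force: [0.1, 1.0, -1.8]
opening: 0.183
```

Run:
```python
from h import *
s=state();print(s["t"],s["eef_pos"],s["tcp_rot"],s["ft_force"],s["moment"],abs(s["qvel"]).max())
m=camera_model("wrist");im=read_camera("wrist");np.save("w6.npy",m,allow_pickle=True)
cv2.imwrite("pics/w6full.png",im[:,:,::-1])
a=cv2.resize(im[80:170,190:340,::-1],None,fx=5,fy=5,interpolation=cv2.INTER_CUBIC)
cv2.imwrite("pics/w6.png",a)
print(move((610.4,214.6,s["eef_pos"][2]),(np.pi,0,-.2887)))
```

```text
12.3167 [610.97849216 211.20277741 289.50791346] [-3.14143705e+00 -4.84784937e-04 -2.90309238e-01] [ 0.12070903  0.96469375 -1.77601824] [ 0.02600612 -0.10858439  0.0160164 ] 0.0038592608654565205
[-0.15 -0.3   0.   -0.01 -0.03 -0.09]
```

View pics/w6.png

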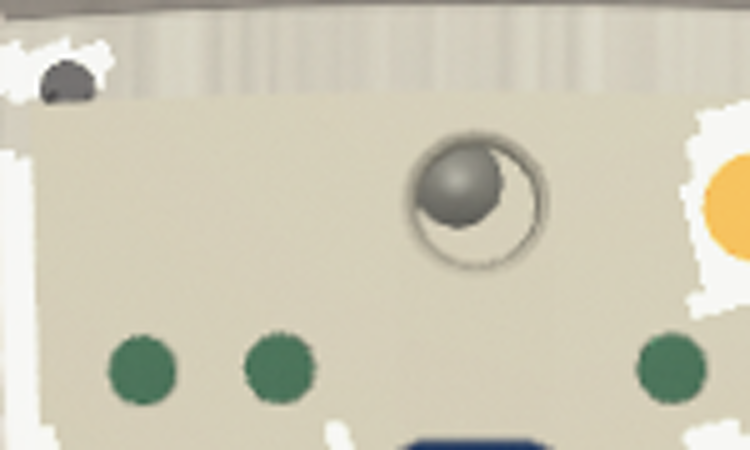

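The crop shows the plate's big hole centred at (478,200), with the dowel tip visible through it at (459,182). The dowel is about 2–3 mm up and left of the hole's centre.

Run:
```python
from h import *
m=np.load("w6.npy",allow_pickle=True).item();s=state();R0=R.from_euler("xyz",s["tcp_rot"])
f=lambda p,z:R0.inv().apply(atz(m,(190+p[0]/5,80+p[1]/5),z,True)-s["eef_pos"])
h=f((478,200),96.);h2=f((478,203),80.);d=[f((459,182),z) for z in(58,66)]
print(h,h2,d)
# segment dowel (dark) and hole rim
im=cv2.imread("pics/w6full.png",0)[80:170,190:340]
```

```text
[  0.65801923 -71.13309277 193.54618821] [  0.7170902  -71.05668165 209.54620392] [array([ -1.64011878, -74.11820317, 231.54568046]), array([ -1.57713273, -73.89333236, 223.54566202])]
```

>>> arm_command(steps=[[-0.12,-0.15,0,0,0,-0.1],[-0.22,-0.29,0.3,0,0,-0.1],[-0.22,-0.29,0.7,0,0,-0.1],[-0.22,-0.29,0.9,0,0,-0.1],[-0.22,-0.29,0.9,0,0,-0.1],[-0.22,-0.29,0.9,0,0,-0.1]])

```text
t: 12.87
eef_pos: [609.6, 214.9, 279.9]
tcp_rot: [3.141, 0.0, -0.288]
ft_force: [0.3, 0.6, -3.4]
opening: 0.189
```

Run:
```python
from h import *
s=state();print(s["t"],s["eef_pos"],s["tcp_rot"],s["ft_force"],s["moment"],abs(s["qvel"]).max())
m=camera_model("wrist");im=read_camera("wrist");np.save("w7.npy",m,allow_pickle=True)
cv2.imwrite("pics/w7full.png",im[:,:,::-1])
a=cv2.resize(im[90:150,240:330,::-1],None,fx=8,fy=8,interpolation=cv2.INTER_CUBIC)
cv2.imwrite("pics/w7.png",a)
```

```text
12.8667 [609.58104875 214.91409176 279.94269202] [ 3.14127442e+00  3.19724987e-04 -2.88092595e-01] [ 0.26992543  0.55220842 -3.4240629 ] [-0.02826797 -0.0540855   0.00189201] 0.005954782883258236
```

View pics/w7.png

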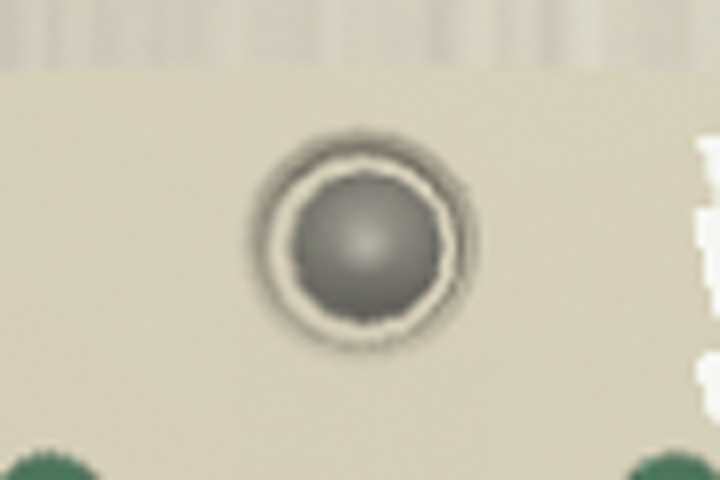

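The dowel is now centred in the hole to about 0.4 mm: hole (362,242), dowel (367,245). I'll descend in stages and check the force at each.

>>> arm_command(steps=[[0.03,-0.02,0,0,0,0],[0.03,-0.02,0.3,0,0,0],[0.03,-0.02,0.6,0,0,0],[0.03,-0.02,0.9,0,0,0],[0.03,-0.02,1.2,0,0,0],[0.03,-0.02,1.4,0,0,0],[0.03,-0.02,1.4,0,0,0]])

```text
t: 13.5
eef_pos: [609.8, 214.9, 265.6]
tcp_rot: [3.141, 0.001, -0.288]
ft_force: [-0.5, -1.2, -3.0]
opening: 0.183
```

Run:
```python
from h import *
s=state();print(s["t"],s["eef_pos"],s["tcp_rot"],s["ft_force"],s["moment"],s["opening"])
```

```text
13.5 [609.84862016 214.94004058 265.55903145] [ 3.14101598e+00  7.42580463e-04 -2.88182848e-01] [-0.54004307 -1.22421845 -3.04698282] [-0.05438904 -0.1410664   0.00429363] 0.18256990320971164
```

>>> arm_command(steps=[[0,0,0.3,0,0,0],[0,0,0.6,0,0,0],[0,0,0.9,0,0,0],[0,0,1.2,0,0,0],[0,0,1.5,0,0,0],[0,0,1.7,0,0,0],[0,0,1.8,0,0,0],[0,0,1.8,0,0,0],[0,0,1.8,0,0,0],[0,0,1.8,0,0,0]])

```text
t: 14.33
eef_pos: [609.9, 215.0, 248.5]
tcp_rot: [3.142, -0.0, -0.288]
ft_force: [-2.6, -0.6, 1.3]
opening: 0.184
```

>>> arm_command(steps=[[0,0,0.1,0,0,0],[0,0,0.2,0,0,0],[0,0,0.3,0,0,0],[0,0,0.4,0,0,0],[0,0,0.5,0,0,0],[0,0,0.6,0,0,0],[0,0,0.6,0,0,0]])

```text
t: 14.92
eef_pos: [609.9, 215.0, 242.5]
tcp_rot: [-3.142, -0.0, -0.288]
ft_force: [-4.0, -1.4, 8.2]
opening: 0.187
```

>>> arm_command(steps=[[0,0,0.1,0,0,0],[0,0,0.2,0,0,0],[0,0,0.3,0,0,0],[0,0,0.3,0,0,0],[0,0,0.3,0,0,0]])

```text
t: 15.33
eef_pos: [609.9, 215.0, 239.9]
tcp_rot: [-3.142, -0.0, -0.288]
ft_force: [-4.9, -0.9, 10.1]
opening: 0.185
```

>>> arm_command(steps=[[0,0,0.05,0,0,0],[0,0,0.1,0,0,0],[0,0,0.1,0,0,0]])

```text
t: 15.58
eef_pos: [609.8, 215.0, 239.4]
tcp_rot: [-3.141, -0.001, -0.288]
ft_force: [-6.8, -2.9, 16.2]
opening: 0.185
```

>>> arm_command(steps=[[0,0,0.05,0,0,0],[0,0,0.1,0,0,0],[0,0,0.1,0,0,0],[0,0,0.1,0,0,0]])

```text
t: 15.92
eef_pos: [609.8, 215.0, 239.4]
tcp_rot: [-3.141, -0.001, -0.288]
ft_force: [-9.5, -2.2, 23.4]
opening: 0.192
```

>>> arm_command(steps=[[0,0,0,0,0,0],[0,0,0,0,0,0],[0,0,0,0,0,0],[0,0,0,0,0,0]])

```text
t: 16.25
eef_pos: [609.8, 215.0, 239.4]
tcp_rot: [-3.141, -0.001, -0.288]
ft_force: [-10.5, -3.1, 24.0]
opening: 0.186
```

Run:
```python
from h import *
s=state();print(s["t"],s["eef_pos"],s["tcp_rot"],s["ft_force"],s["moment"],s["opening"])
im=read_camera("scene")[120:345,190:490];cv2.imwrite("pics/s3.png",cv2.resize(im[:,:,::-1],None,fx=2.6,fy=2.6,interpolation=cv2.INTER_CUBIC))
```

```text
16.25 [609.76149112 214.96621017 239.36592553] [-3.14124228e+00 -8.95190261e-04 -2.88109936e-01] [-10.4786558   -3.08156152  24.04996327] [-0.54913095  1.87430206 -0.04883585] 0.1858733018282299
```

View pics/s3.png

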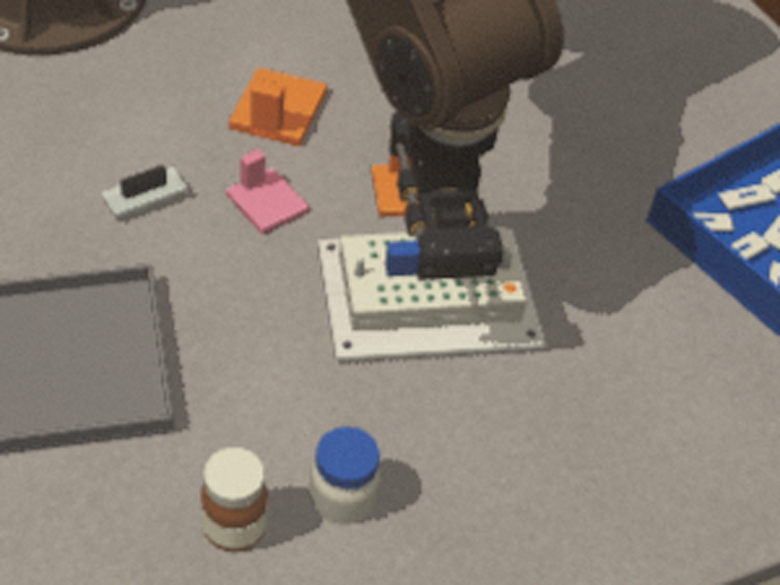

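The scene crop shows the cap plate flat on the body plate with the small dowel through it at (362,268). The spacer is on the bench at (388,188), and the jar, tub and tamper are where they were. I'm handing it in.

```bash
python3 -c "
from cell import *
print(job_done())"
```

```text
the job is handed in; nothing more can be done
None
```

The job is handed in at 16.3 s of the 58 s allowed. The arm is still holding the cap plate and body plate pressed down.

- **Spacer:** I gripped it by the tab, drew it straight out, laid it on the bench and let go. A wrist picture then put it about 145 mm from the filler's centre.
- **Cap plate:** I lifted it by the grip bar, lined it up by looking at the large dowel through its hole, and lowered it over both dowels. It stayed level throughout.
- **Pressed down:** The plate sank about 9 mm after contact, to a flange height of 239.4 mm. The height then stopped changing while the upward force rose from 10 N to 24 N, so I take it to be on its stop.
- **Last picture:** The cap plate lies flat with the small dowel through it. The spacer is on the bench, and the jar, tub and tamper look unmoved.

**Checks that disagreed:**
- A sideways force of about 11 N remains at the end, probably dowel contact.
- The wrist camera read about 1 mm off along the jaw direction. I corrected for that using the view through the hole.
- My first estimate of the cap plate's turn, from the top camera, was about 0.1 rad off. The wrist view put it right.

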